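Pack the last two display stands into the interlocking row

TASK

Finish packing the U-shaped wooden display stands into the oak tray. Set the upturned stand on the tray floor in the free end of the row, close beside the last upturned one and in line with it; then lower the other stand, legs down, over the two neighbouring legs so that it hooks the pair together and sits fully down and level, its ends about flush, like the one already nested there. Leave the stands that are already packed in their nest and do not knock the vase or the votive glass about.

Things in the scene. Friction and masses are not known exactly. Their poses are not given: they have to be found in the camera images.
- tray: Open oak tray, fixed, 200 (x) x 260 mm (y). Origin: centre of its underside; z up. Floor and walls 7 mm thick; end walls (+y, -y) 62 mm high, side walls 40 mm; inside 186 x 246 mm. The row of stands runs along its y axis on the middle line, room for three side by side; the free end is the -y end.
- stand_a: Wooden U-shaped stand, 64 (y) x 64 (x) x 48 mm high, of 10 mm board: one flat board and two full-depth legs 44 mm apart; about 85 g, loose. Upturned: board at the bottom, legs up. Origin: centre of its underside; z up, y across the legs. Packed, first in the row, at the tray's +y end.
- stand_c: Wooden U-shaped stand, 64 (y) x 64 (x) x 48 mm high, of 10 mm board: one flat board and two full-depth legs 44 mm apart; about 85 g, loose. Upturned: board at the bottom, legs up. Origin: centre of its underside; z up, y across the legs. Packed, second in the row, on stand_a's -y side. Its -y leg is to be paired with stand_d's +y leg.
- stand_b: Wooden U-shaped stand, 64 (y) x 64 (x) x 48 mm high, of 10 mm board: one flat board and two full-depth legs 44 mm apart; about 85 g, loose. Normal way round: board on top, legs down. Origin: centre between the feet, at their lower ends; z up, y across the legs. Nested across stand_a and stand_c, board resting on their neighbouring legs, origin 10 mm above theirs, 36 to 40 mm to stand_c's +y side.
- stand_d: Wooden U-shaped stand, 64 (y) x 64 (x) x 48 mm high, of 10 mm board: one flat board and two full-depth legs 44 mm apart; about 85 g, loose. Upturned: board at the bottom, legs up. Origin: centre of its underside; z up, y across the legs. On the table, to be packed third, on stand_c's -y side. Best pinched from above across its -y leg (10 mm): beside the +y one there is no room in the row.
- stand_e: Wooden U-shaped stand, 64 (y) x 64 (x) x 48 mm high, of 10 mm board: one flat board and two full-depth legs 44 mm apart; about 85 g, loose. Normal way round: board on top, legs down. Origin: centre between the feet, at their lower ends; z up, y across the legs. On the table, to be nested across stand_c and stand_d (origin 10 mm above theirs). Hold it across its 64 mm depth by the edges of the board (38 to 48 mm up).
- vase: Small white bud vase, 62 mm across, 96 mm high, standing on the table. Origin: centre of its underside. A bystander.
- votive: Votive glass with a candle, 64 mm across, 71 mm high, standing on the table. Origin: centre of its underside. A bystander.
There are look-alikes about, which are no part of the job. Leave any blue or red look-alike of the stand_e alone.

How it is judged:
By the outcome, as a careful person would: the job done as asked, in the order asked, and still so for the second after the job is handed in, with the robot touching nothing.
It also fails if it takes over 64 s, if anything falls off the work surface, if the arm or the gripper's body presses on something with over 40 N, if the wrist force passes 120 N, or if a joint passes its speed limit or range.

ROBOT

A 6-joint arm with a two-finger parallel gripper is mounted at the origin on a cart in front of the work surface, level with it; the furniture and walls round the work are solid. World frame = base frame: x ahead of the robot, y to its left, z up, the work surface at z = 0. Lengths are in m, angles in rad, forces in N, time in s.
With the tool pointing down it reaches from about 0.35 to 0.725 m from the base axis. Payload 6 kg.
Tool frame: the origin (TCP) lies on the front face of the gripper's body, between the roots of the fingers; the fingertips stand arm.tip_extent ahead of it and the grasp point (between the pads) lies 54 mm ahead of it (arm.tip_extent is the distance from the TCP to the fingertips, in m); z points along the fingers, y is the direction in which the jaws open and shut (so a half turn about z gives the same grasp; the last joint's range is limited). The gripper opens to 85 mm and grips with 20 to 120 N. Pads are 22 mm wide; open, the fingers measure 114 mm over their backs; the gripper's body (76 mm by 85 mm) begins 54 mm behind the grasp point. The pads swing forward as they close: fully open they stand 13 mm farther back than shut.
Start: joints at [1.661, 0.04, 0.085, 0, -1.615, -0.334], TCP at [0.145, 0.582, 0.304] pointing down, gripper open.
Joint ranges: [-2.56, 2.56], [-1.29, 2.01], [-1.08, 1.49], [-3.29, 1.98], [-2.81, -0.18], [-2.99, 2.99]. Speed limits (rad/s): [2.57, 2.57, 3.01, 3.14, 3.14, 3.14].

INTERFACE

Orientations are given as a rotation vector (axis times angle).
In Python, from workcell import arm gives the robot as it stands.
- The arm moves only by the tool play_rows, never from a script. Its argument "deltas" is a list of rows, each a list of 3 entries, a list of its own where there are three numbers: the shift along the tool's x, y, z in units of 60 mm (1.0 is 60 mm), then the turn, a rotation vector about the tool's x, y, z in degrees, then the opening in per cent of the stroke, from 0 (shut) to 100 (fully open). A call has 1 to 20 rows; each row shifts and turns the commanded pose from where the row before left it, along the tool's axes as they then stand; what a row does not reach is not made up. A row lasts 1/8 s, in which the tool goes at most 62.5 mm and 10.7 degrees, less where a joint would pass 70% of its speed; a pose out of reach is approached as far as the arm can. A call is refused whole if a number of a shift passes 1 or a number of a turn 10.7, either way. A call with a gripper value outside its range is refused whole. The fingers move at their own pace and stop on an object; the grip force is fixed at half the most. Time passes only in rows, so rows that do not move let the fingers close. It gives the time, the measured TCP pose, the force and the opening at its end, in the units of the state.
- arm.sense(): the state, without advancing time (a new reading comes with each control period).
- arm.grab_frame(name): name is "scene" or "side" or "wrist"; returns a dict with "img" (480x640x3 uint8, red, green, blue), "fov_y" (degrees; the focal length in pixels is half the picture's height over the tangent of half this angle, whatever the lens; pixels are square), "cx", "cy" (the principal point, pixels), "pose" (4x4, takes a point from camera to world coordinates); the wrist camera has in their place "hand_eye" (4x4, takes a point from camera to tool coordinates, whose origin is the TCP and whose axes are the flange's). Camera axes: x right, y down, z forward; pixel columns grow to the right and rows downward; lengths in m; the calibration is good to about 2 mm. A picture is of the moment at which its call begins: read the wrist's pose just before it. There is no depth.
- arm.hand_in(): hands the job in, once; it reports no verdict.
The state is a dict: "time_s": time; "joint_pos": joint angles; "joint_vel": joint speeds; "effort": joint torques, N m; "tcp_pos": TCP position; "orientation": TCP orientation; "force": force on the tool from outside, world axes, zero at the start; "moment": the same for the moment, N m; "width": opening from 0.0 (shut) to 1.0 (fully open).
Only numpy, scipy, OpenCV 4.12 (cv2) and the standard library are available. Lean on these libraries where they do the work, as an engineer would, in place of code of your own. Each camera call takes 0.05 s, during which the arm holds its last target. There are 200 camera calls.

## Working session

There is one attempt and no reset: what is moved stays moved. The work goes in short steps, Python scripts to look and compute and a tool call to move; the robot and the scene stay as the last step left them, time stands still between calls to the robot, and variables do not carry over. Pictures are saved under pics/ and viewed, about 8 in all and at most 12, crops included, and the job is handed in when it is done.

Besides the shell and the picture viewer there is one more tool, called in YAML: its name, and indented under it one key for each argument. play_rows: Moves the arm, as the interface text tells. Its arguments: {"type":"object","properties":{"deltas":{"type":"array"}},"required":["deltas"]}

```bash
mkdir -p pics; ls
python3 - <<'E'
from workcell import arm
import cv2,numpy as np
print(arm.sense(), arm.tip_extent)
for n in("scene","side","wrist"):
    f=arm.grab_frame(n); cv2.imwrite(f"pics/{n}0.png",f["img"][:,:,::-1]); print(n,f["fov_y"],f["cx"],f["cy"],np.round(f.get("pose",f.get("hand_eye")),4).tolist())
E
```

```text
pics
{'time_s': 0.0, 'joint_pos': array([ 1.66073633e+00,  4.08153204e-02,  8.37918953e-02, -4.83766412e-04,
       -1.61548868e+00, -3.33694448e-01]), 'joint_vel': array([ 6.88756521e-04, -3.80399553e-05, -2.32291051e-03, -1.12981452e-03,
       -4.42977062e-05, -4.31869797e-05]), 'effort': array([ 2.71056547e-05, -3.68215907e+01,  3.47424030e+01,  6.93236098e+00,
       -5.36634892e-03,  4.29477382e-06]), 'tcp_pos': array([0.14466968, 0.58208878, 0.3028624 ]), 'orientation': array([ 3.11652702e+00, -3.81692055e-01, -1.75483676e-04]), 'force': array([-0.57231574,  0.22991472,  0.86959148]), 'moment': array([-0.0003924 , -0.01385889,  0.03684957]), 'width': 1.0009699735749225} 0.0726
scene 43.48473277490337 321.90519227583644 233.61081678227993 [[0.3803, -0.4727, 0.795, -0.5972], [-0.9248, -0.2072, 0.3192, -0.4228], [0.0138, -0.8565, -0.5159, 0.8392], [0.0, 0.0, 0.0, 1.0]]
side 48.906316998429446 314.4203255967389 238.45049616929674 [[-0.8322, 0.3274, -0.4475, 1.1608], [0.5544, 0.5021, -0.6637, 0.9147], [0.0074, -0.8005, -0.5994, 0.8362], [0.0, 0.0, 0.0, 1.0]]
wrist 60.305734267299925 327.84629683792997 238.4309263258411 [[0.0004, -0.9637, -0.2669, 0.0671], [1.0, 0.0005, -0.0002, 0.0004], [0.0004, -0.2669, 0.9637, -0.0709], [0.0, 0.0, 0.0, 1.0]]
```

View pics/scene0.png

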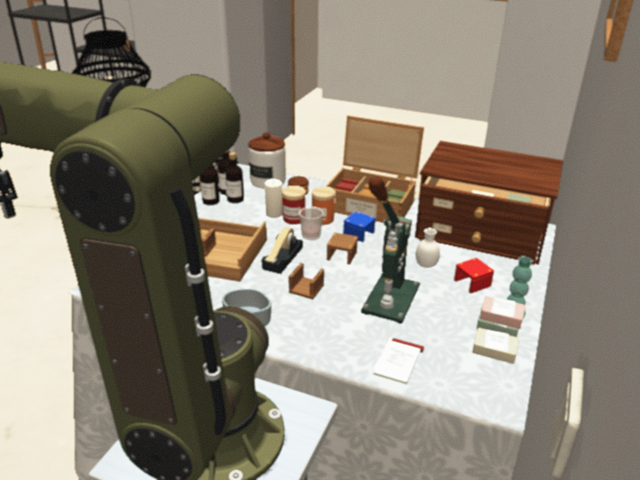

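View pics/side0.png

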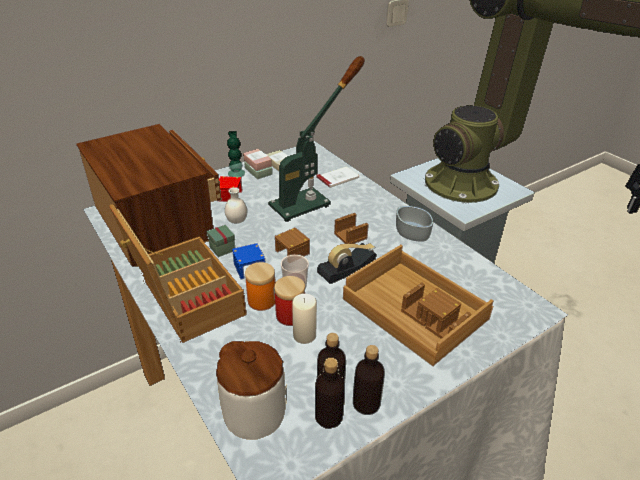

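```bash
cat > h.py <<'E'
from workcell import arm
import cv2,numpy as np
from scipy.spatial.transform import Rotation as R
def grab(n,save=None):
    s=arm.sense(); f=arm.grab_frame(n); f["s"]=s
    if n=="wrist":
        T=np.eye(4);T[:3,:3]=R.from_rotvec(s["orientation"]).as_matrix();T[:3,3]=s["tcp_pos"];f["pose"]=T@f["hand_eye"]
    if save: cv2.imwrite(f"pics/{save}.png",f["img"][:,:,::-1]); np.save(f"pics/{save}.npy",dict(f),allow_pickle=True)
    return f
def ray(f,u,v):
    F=240/np.tan(np.radians(f["fov_y"]/2)); P=f["pose"]
    d=P[:3,:3]@np.array([(u-f["cx"])/F,(v-f["cy"])/F,1.]); return P[:3,3],d
def pz(f,u,v,z):
    o,d=ray(f,u,v); return o+d*(z-o[2])/d[2]
def proj(f,p):
    F=240/np.tan(np.radians(f["fov_y"]/2)); P=f["pose"]
    q=P[:3,:3].T@(np.asarray(p)-P[:3,3]); return q[:2]/q[2]*F+[f["cx"],f["cy"]]
E
python3 - <<'E'
from h import *
a=grab("scene","s1");b=grab("side","d1")
for n,u,v in (("d",351,232),("e",292,243),("tray l",345,292),("tray b",435,355),("tray r",490,303),("tray top",400,250),("vase",236,220),("votive",294,280)): print(n,pz(b,u,v,0.03).round(3))
for n,u,v in (("d",307,285),("e",342,248),("votive",312,235),("vase",428,262)): print(n,pz(a,u,v,0.03).round(3))
c=lambda i,y,x:cv2.resize(i[y:y+100,x:x+133],(800,600),interpolation=cv2.INTER_CUBIC)
i=np.vstack([cv2.resize(b["img"][200:350,230:510],(800,428)),cv2.resize(a["img"][200:310,250:500],(391,172))[:, :].repeat(1,0) if 0 else cv2.resize(a["img"][205:305,230:700],(800,172))])
cv2.imwrite("pics/crop1.png",i[:,:,::-1])
E
```

```text
d [0.464 0.051 0.03 ]
e [0.617 0.007 0.03 ]
tray l [0.613 0.226 0.03 ]
tray b [0.572 0.471 0.03 ]
tray r [0.367 0.43  0.03 ]
tray top [0.408 0.178 0.03 ]
vase [ 0.689 -0.161  0.03 ]
votive [0.687 0.129 0.03 ]
d [0.426 0.023 0.03 ]
e [0.605 0.005 0.03 ]
votive [0.633 0.099 0.03 ]
vase [ 0.63  -0.209  0.03 ]
```

View pics/crop1.png

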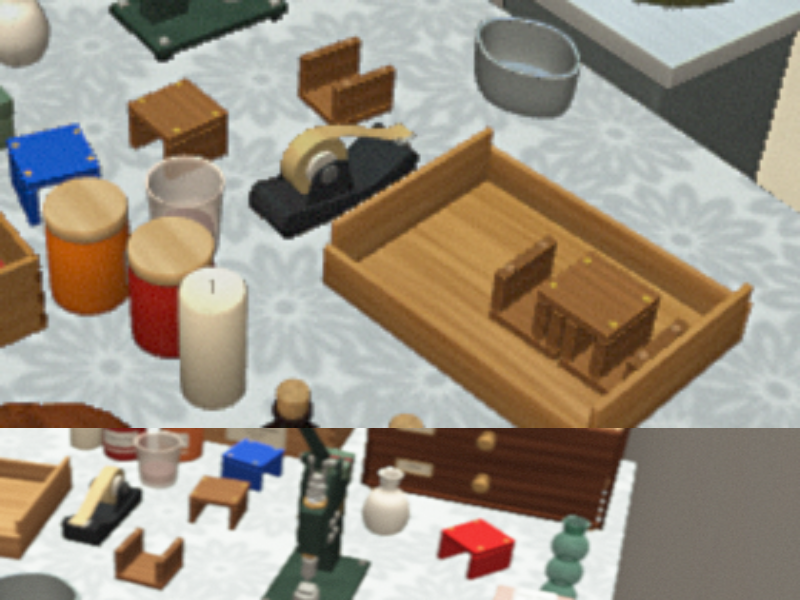

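play_rows:
  deltas:
    - [[0.62,0.41,-0.1],[0,0,0],100]
    - [[0.62,0.41,-0.1],[0,0,0],100]
    - [[0.62,0.41,-0.1],[0,0,0],100]
    - [[0.62,0.41,-0.1],[0,0,0],100]
    - [[0.62,0.41,-0.1],[0,0,0],100]
    - [[0.62,0.41,-0.1],[0,0,0],100]
    - [[0.62,0.41,-0.1],[0,0,0],100]
    - [[0.62,0.41,-0.1],[0,0,0],100]
    - [[0.62,0.41,-0.1],[0,0,0],100]
    - [[0.62,0.41,-0.1],[0,0,0],100]
    - [[0,0,0],[0,0,0],100]
    - [[0,0,0],[0,0,0],100]

```text
time_s: 1.75
tcp_pos: [0.4463, 0.2537, 0.3636]
orientation: [3.118, -0.383, -0.001]
force: [-0.3, 0.4, -0.2]
width: 1.0
```

Run:
```python
from h import *
f=grab("wrist","w1"); a=grab("scene","s2"); b=grab("side","d2"); print(f["s"]["time_s"],f["s"]["tcp_pos"],f["s"]["orientation"],f["s"]["force"])
```

```text
1.75 [0.44634161 0.25373178 0.36361467] [ 3.11798556e+00 -3.82828625e-01 -7.17106256e-04] [-0.28825694  0.39845981 -0.15072495]
```

View pics/w1.png

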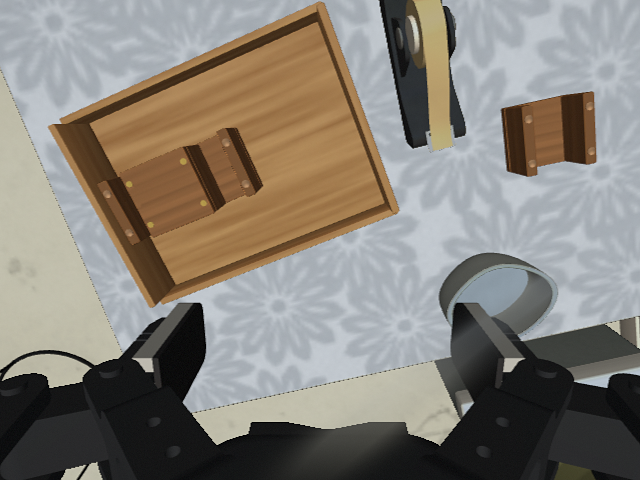

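```bash
cat >> h.py <<'E'
def load(n): return np.load(f"pics/{n}.npy",allow_pickle=True).item()
def pin(f,u,v,r=5):
    g=f["img"].astype(float).sum(2); u,v=int(u),int(v); w=g[v-r:v+r+1,u-r:u+r+1]; w=np.clip(w-np.percentile(w,85),0,None)
    yy,xx=np.mgrid[-r:r+1,-r:r+1]; return u+(w*xx).sum()/w.sum(), v+(w*yy).sum()/w.sum()
def tool(s,dw):
    return R.from_rotvec(s["orientation"]).inv().apply(dw)/0.06
E
python3 - <<'E'
from h import *
f=load("w1")
def rep(n,pts,z):
    q=[pin(f,*p) for p in pts]; P=np.array([pz(f,*x,z)[:2] for x in q]); print(n,np.round(q,1).tolist(),(P*1000).round(1).tolist(),'mean',(P.mean(0)*1000).round(1)); return P
def ang(v): return np.degrees(np.arctan2(v[1],v[0])).round(1)
d=rep("d",[(529,118),(533,164),(588,105),(592,154)],.048)
print('across',np.linalg.norm(d[:2].mean(0)-d[2:].mean(0)),ang(d[:2].mean(0)-d[2:].mean(0)),'along',ang(d[0]-d[1]),ang(d[2]-d[3]))
c=rep("c-y",[(228,145),(246,186)],.055); print(ang(c[0]-c[1]))
a=rep("a+y",[(112,193),(135,233)],.055); print(ang(a[0]-a[1]),'a-c',np.linalg.norm(a.mean(0)-c.mean(0)),ang(a.mean(0)-c.mean(0)))
b=rep("b",[(128,184),(183,160),(151,225),(204,203)],.065)
for z,pts in ((.062,[(320,2),(398,212),(50,125),(155,306)]),): 
    P=np.array([pz(f,*x,z)[:2] for x in pts]);print('tray end top',P.round(3).tolist())
i=f["img"]; o=np.hstack([cv2.resize(i[90:260,80:280],(400,340),interpolation=cv2.INTER_CUBIC),cv2.resize(i[70:240,470:640],(340,340),interpolation=cv2.INTER_CUBIC)])
cv2.imwrite("pics/c2.png",o[:,:,::-1])
E
```

```text
d [[528.3, 121.0], [535.7, 167.1], [589.3, 108.0], [596.8, 153.5]] [[470.1, 61.5], [427.3, 59.6], [468.2, 7.4], [426.1, 3.8]] mean [447.9  33.1]
across 0.055010314323913484 88.4 along 2.6 4.9
c-y [[226.5, 144.2], [245.9, 185.4]] [[516.2, 329.5], [476.5, 323.5]] mean [496.4 326.5]
8.6
a+y [[108.0, 195.6], [130.6, 233.7]] [[498.3, 450.4], [459.0, 443.3]] mean [478.7 446.9]
10.1 a-c 0.12162925427657499 98.4
b [[128.2, 184.1], [182.5, 161.3], [149.8, 224.5], [202.7, 202.9]] [[504.0, 423.2], [511.4, 369.3], [464.4, 417.6], [471.7, 363.9]] mean [487.9 393.5]
tray end top [[0.605, 0.22], [0.42, 0.193], [0.569, 0.472], [0.385, 0.443]]
```

View pics/c2.png

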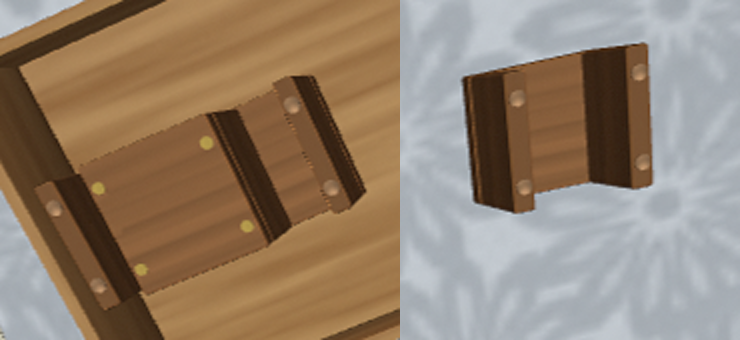

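Run:
```python
from h import *
f=load("w1");b=load("d1");a=load("s1");A=lambda p,z:np.array([pz(f,*x,z)[:2] for x in p])*1000
ang=lambda v:np.degrees(np.arctan2(v[1],v[0])).round(1)
d=A([(528.5,119),(532,163.5),(589.5,106),(591.5,151)],.048); print(d.round(1),d.mean(0),ang(d[0]+d[1]-d[2]-d[3])-90,ang(d[0]-d[1]+d[2]-d[3]))
c=A([(226,142.5),(245.5,184)],.055);aa=A([(107,194),(129,233)],.055);print(c.mean(0),aa.mean(0),ang(aa.sum(0)-c.sum(0)),np.hypot(*(aa.mean(0)-c.mean(0))))
for n,u,v in (("base near",285,218),("base",330,205),("left",270,200),("right corner",305,185)): print(n,pz(b,u,v,.0).round(3))
# press handle tip: triangulate
def tri(f,p,g,q):
    o,u=ray(f,*p);r,w=ray(g,*q);t=np.linalg.lstsq(np.c_[u,-w],r-o,rcond=None)[0];return (o+u*t[0]).round(3),(r+w*t[1]).round(3)
print("handle",tri(b,(357,62),a,(375,184)), "press top",tri(b,(308,135),a,(398,228)))
print("votive",tri(b,(295,262),a,(311,212)),"vase",tri(b,(234,193),a,(430,233)),"blue",tri(b,(249,250),a,(361,218)))
print("e c",tri(b,(292,237),a,(343,240)))
```

```text
[[471.8  61.1]
 [431.5  62.6]
 [469.9   7.1]
 [429.6   8.3]] [450.70073026  34.78924563] -2.0 -1.9
[497.80876467 326.53276761] [479.98646298 447.60698693] 98.4 122.37892392499504
base near [ 0.552 -0.135  0.   ]
base [ 0.409 -0.121  0.   ]
left [ 0.541 -0.238  0.   ]
right corner [ 0.409 -0.254  0.   ]
handle (array([ 0.306, -0.163,  0.383]), array([ 0.303, -0.159,  0.379])) press top (array([ 0.453, -0.17 ,  0.212]), array([ 0.453, -0.17 ,  0.212]))
votive (array([0.677, 0.119, 0.072]), array([0.676, 0.12 , 0.071])) vase (array([ 0.67 , -0.199,  0.088]), array([ 0.669, -0.198,  0.088])) blue (array([ 0.733, -0.001,  0.052]), array([ 0.732, -0.   ,  0.052]))
e c (array([0.616, 0.006, 0.048]), array([0.615, 0.007, 0.047]))
```

play_rows:
  deltas:
    - [[0,0,0],[0,0,-6],60]
    - [[0,0,0],[0,0,-6],35]
    - [[0.034,0.683,0.4],[0,0,0],35]
    - [[0.034,0.683,0.4],[0,0,0],35]
    - [[0.034,0.683,0.4],[0,0,0],35]
    - [[0.034,0.683,0.4],[0,0,0],35]
    - [[0.034,0.683,0.4],[0,0,0],35]
    - [[0.034,0.683,0.4],[0,0,0],35]
    - [[0,0,0.4],[0,0,0],35]
    - [[0,0,0.4],[0,0,0],35]
    - [[0,0,0.4],[0,0,0],35]
    - [[0,0,0],[0,0,0],35]
    - [[0,0,0],[0,0,0],35]

```text
time_s: 3.52
tcp_pos: [0.4506, 0.008, 0.1492]
orientation: [3.141, -0.052, 0.002]
force: [0.6, -0.5, 0.9]
width: 0.35
```

Run:
```python
from h import *
f=grab("wrist","w2"); print(f["s"]["tcp_pos"],f["s"]["orientation"])
i=cv2.resize(f["img"],(640,480));cv2.imwrite("pics/c3.png",i[:,:,::-1])
```

```text
[0.45063449 0.00799868 0.14915691] [ 3.14106878e+00 -5.23025749e-02  2.40519257e-03]
```

View pics/c3.png

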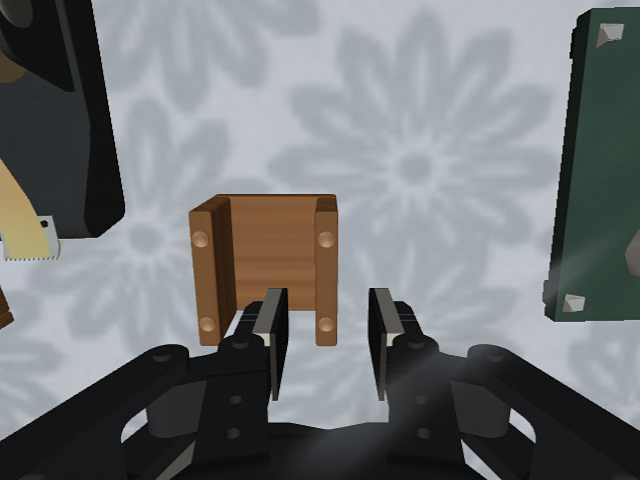

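Run:
```python
from h import *
f=load("w2")
P=np.array([pz(f,*p,.048)[:2]*1000 for p in [(200,240),(207,324),(325.5,240),(325.5,324)]]);print(P.round(1),P.mean(0))
s=f["s"];l=np.r_[P[2:].mean(0)/1000,0.088];print(tool(s,l-s["tcp_pos"]))
```

```text
[[471.2  62.4]
 [431.3  63.8]
 [469.4   8.1]
 [429.5   9.5]] [450.34627974  35.9363331 ]
[-0.02163936 -0.01264315  1.019249  ]
```

Aligned within 1 mm and a fraction of a degree. Descend and grip.

play_rows:
  deltas:
    - [[-0.02,-0.01,0.4],[0,0,0],35]
    - [[0,0,0.4],[0,0,0],35]
    - [[0,0,0.2],[0,0,0],35]
    - [[0,0,0],[0,0,0],35]
    - [[0,0,0],[0,0,0],0]
    - [[0,0,0],[0,0,0],0]
    - [[0,0,0],[0,0,0],0]
    - [[0,0,0],[0,0,0],0]
    - [[0,0,0],[0,0,0],0]

```text
time_s: 4.7
tcp_pos: [0.4498, 0.0084, 0.0893]
orientation: [-3.141, 0.053, -0.004]
force: [-1.8, 1.6, 5.9]
width: 0.104
```

play_rows:
  deltas:
    - [[0,0,-0.3],[0,0,0],0]
    - [[0,0,-0.6],[0,0,0],0]
    - [[0,0,-0.6],[0,0,0],0]
    - [[0,0,-0.6],[0,0,0],0]
    - [[0,0,-0.5],[0,0,0],0]
    - [[0,0,0],[0,0,-10],0]
    - [[0.218,-0.577,0],[0,0,0],0]
    - [[0.218,-0.577,0],[0,0,0],0]
    - [[0.218,-0.577,0],[0,0,0],0]
    - [[0.218,-0.577,0],[0,0,0],0]
    - [[0.218,-0.577,0],[0,0,0],0]
    - [[0.218,-0.577,0],[0,0,0],0]
    - [[0.218,-0.577,0],[0,0,0],0]
    - [[0,0,0.4],[0,0,0],0]
    - [[0,0,0.5],[0,0,0],0]
    - [[0,0,0],[0,0,0],0]
    - [[0,0,0],[0,0,0],0]

```text
time_s: 6.82
tcp_pos: [0.5062, 0.2609, 0.1912]
orientation: [-3.134, -0.22, -0.002]
force: [-0.5, -0.5, -0.7]
width: 0.107
```

Run:
```python
from h import *
f=grab("wrist","w3"); grab("side","d3"); print(f["s"]["tcp_pos"],f["s"]["orientation"],f["s"]["force"])
```

```text
[0.50624799 0.26094653 0.19118761] [-3.13384158e+00 -2.19911872e-01 -2.04972553e-03] [-0.51598609 -0.50499908 -0.70399298]
```

View pics/w3.png

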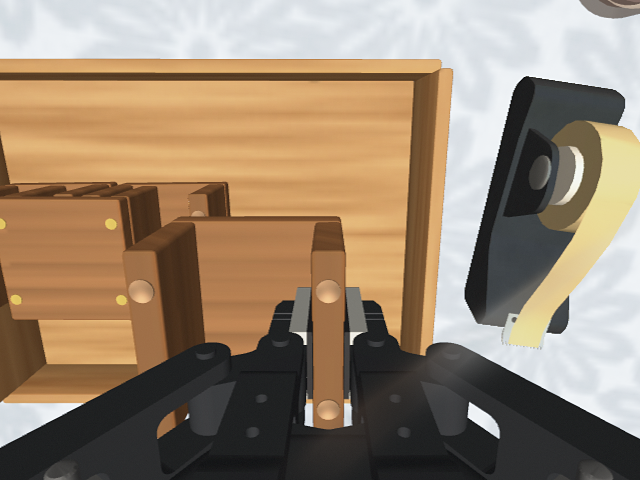

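Run:
```python
from h import *
f=load("w3");s=f["s"];M=R.from_rotvec(s["orientation"]).as_matrix();print(M[:,:2].round(4).tolist())
tl=lambda p:((M.T@(p-s["tcp_pos"]))*1000).round(1)
for n,p,z in (("b",(1,223),.065),("b",(110.5,223.5),.065),("b",(16,299.5),.065),("b",(121.5,299.5),.065),("c",(198,213),.055),("d",(328,291),.15),("d",(328,410),.15),("d+y",(141,291),.15),("tray -y wall in",(415,82),.062),("wall outer",(452,70),.062),("side wall top +x outer",(440,60),.040)):
    q=pz(f,*p,z);print(n,(q*1000).round(1),tl(q))
```

```text
[[0.9902, 0.1397], [0.1397, -0.9902], [0.0013, 0.0]]
b [504.  422.2  65. ] [  20.1 -160.   126.2]
b [511.3 369.1  65. ] [  19.9 -106.4  126.2]
b [463.8 417.3  65. ] [ -20.4 -160.8  126.2]
b [471.4 363.4  65. ] [ -20.4 -106.3  126.2]
c [520.  329.8  55. ] [ 23.1 -66.3 136.2]
d [526.1 263.5 150. ] [20.   0.2 41.2]
d [485.8 257.8 150. ] [-20.7   0.3  41.2]
d+y [518.5 317.6 150. ] [ 20.  -54.3  41.2]
tray -y wall in [596.5 233.5  62. ] [ 85.4  39.8 129.3]
wall outer [603.9 217.9  62. ] [ 90.5  56.2 129.3]
side wall top +x outer [611.  219.1  40. ] [ 97.7  56.  151.3]
```

play_rows:
  deltas:
    - [[0.02,-0.01,0.5],[0,0,0],0]
    - [[0,0,0.5],[0,0,0],0]
    - [[0,0,0.3],[0,0,0],0]
    - [[0,0,0.15],[0,0,0],0]
    - [[0,0,0.08],[0,0,0],0]
    - [[0,0,0.03],[0,0,0],0]
    - [[0,0,0],[0,0,0],0]
    - [[0,0,0],[0,0,0],0]

```text
time_s: 7.92
tcp_pos: [0.5072, 0.2619, 0.0969]
orientation: [-3.133, -0.22, -0.001]
force: [0.5, -0.4, -1.7]
width: 0.105
```

play_rows:
  deltas:
    - [[0,0,0.02],[0,0,0],0]
    - [[0,0,0],[0,0,0],0]
    - [[0,0,0],[0,0,0],0]

```text
time_s: 8.3
tcp_pos: [0.5073, 0.2619, 0.0964]
orientation: [-3.133, -0.221, -0.002]
force: [-2.8, 0.4, 5.6]
width: 0.108
```

play_rows:
  deltas:
    - [[0,0,0],[0,0,0],30]
    - [[0,0,0],[0,0,0],30]
    - [[0,0,-0.1],[0,0,0],30]
    - [[0,0,-0.5],[0,0,0],30]
    - [[0,-0.2,-0.8],[0,0,0],30]
    - [[0,-0.3,-0.8],[0,0,0],60]
    - [[-0.2,-0.3,-0.6],[0,0,0],100]
    - [[0,0,0],[0,0,0],100]
    - [[0,0,0],[0,0,0],100]

```text
time_s: 9.43
tcp_pos: [0.4882, 0.3075, 0.2626]
orientation: [3.134, 0.22, -0.001]
force: [-0.6, 1.0, 0.2]
width: 1.002
```

Run:
```python
from h import *
f=grab("wrist","w4"); grab("side","d4"); print(f["s"]["tcp_pos"],f["s"]["orientation"],f["s"]["joint_pos"].round(2))
```

```text
[0.48815622 0.30752108 0.26261779] [ 3.13368793e+00  2.20332886e-01 -1.07018187e-03] [ 0.91 -0.02 -0.05 -0.   -1.54  0.8 ]
```

View pics/w4.png

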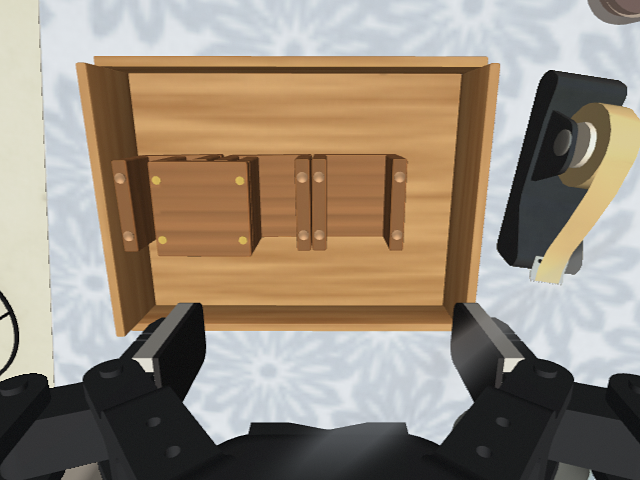

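play_rows:
  deltas:
    - [[0,0,0],[0,0,9.8],100]
    - [[0,0,0],[0,0,9.8],100]
    - [[0,0,0],[0,0,9.8],100]
    - [[0,0,0],[0,0,9.8],100]
    - [[0,0,0],[0,0,9.8],100]
    - [[0,0,0],[0,0,9.8],100]
    - [[0,0,0],[0,0,9.8],100]
    - [[0,0,0],[0,0,9.8],100]
    - [[0,0,0],[0,0,9.8],100]
    - [[0,0,0],[0,0,9.8],100]
    - [[0.64,-0.26,0],[0,0,0],100]
    - [[0.64,-0.26,0],[0,0,0],100]
    - [[0.64,-0.26,0],[0,0,0],100]
    - [[0.64,-0.26,0],[0,0,0],100]
    - [[0.64,-0.26,0],[0,0,0],100]
    - [[0.64,-0.26,0],[0,0,0],100]
    - [[0.64,-0.26,0],[0,0,0],100]
    - [[0.64,-0.26,0],[0,0,0],100]
    - [[0,0,0],[0,0,0],100]
    - [[0,0,0],[0,0,0],100]

```text
time_s: 12.02
tcp_pos: [0.6131, 0.0001, 0.262]
orientation: [2.22, -2.221, -0.001]
force: [-0.4, 0.5, 0.1]
width: 0.998
```

Run:
```python
from h import *
f=load("w4")
A=lambda p,z:np.array([pz(f,*x,z)[:2] for x in p])*1000
c=A([(303,178),(303,236)],.055);d=A([(319,177.5),(320,236),(400,177),(397,235)],.055);b=A([(156,180.5),(240,181),(163,240),(243,240)],.065)
print("c",c.round(1).tolist(),c.mean(0));print("d",d.round(1).tolist(),d.mean(0));print("b",b.mean(0))
ang=lambda v:np.degrees(np.arctan2(v[1],v[0])).round(1)
print("yaw d",ang(d[0]+d[1]-d[2]-d[3])-90,ang(d[0]-d[1]+d[2]-d[3]),"c",ang(c[0]-c[1]),"b",ang(b[0]+b[2]-b[1]-b[3])-90,"pair gap",np.hypot(*(c.mean(0)-d[:2].mean(0))))
f=grab("wrist","w5"); print(f["s"]["tcp_pos"],f["s"]["orientation"],f["s"]["joint_pos"].round(2))
```

```text
c [[517.4, 328.4], [477.3, 323.3]] [497.32360336 325.84589968]
d [[519.2, 317.8], [478.9, 311.6], [527.2, 263.9], [487.2, 258.5]] [503.13472728 287.93035275]
b [487.58245092 392.40906389]
yaw d 8.599999999999994 8.2 c 7.1 b 7.900000000000006 pair gap 11.316967680035443
[6.13098340e-01 8.59359276e-05 2.62023353e-01] [ 2.21992687e+00 -2.22076488e+00 -1.47521386e-03] [ 0.33  0.08  0.05 -0.   -1.54 -0.33]
```

View pics/w5.png

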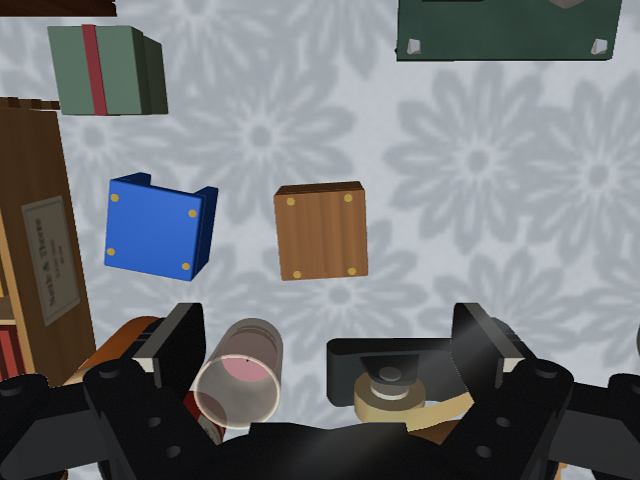

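Run:
```python
from h import *
f=load("w5");s=f["s"]
q=[pin(f,*p,4) for p in [(291,201),(348,198),(297,274),(352,271)]];print(np.round(q,1).tolist())
for Q in (q,[(291,201.5),(348,198),(297,274.5),(352,271)]):
    P=np.array([pz(f,*x,.048)[:2]*1000 for x in Q]);ang=lambda v:np.degrees(np.arctan2(v[1],v[0])).round(1)
    print(P.round(1).tolist(),P.mean(0),ang(P[0]-P[1]+P[2]-P[3]),ang(P[2]+P[3]-P[0]-P[1])-90, tool(s,np.r_[P.mean(0)/1000,.1045]-s["tcp_pos"]))
    c=np.array([[.5*(x[0]+y[0]),.5*(x[1]+y[1])] for x,y in ((Q[0],Q[3]),(Q[1],Q[2]))])
```

```text
[[290.9, 203.1], [348.3, 200.0], [297.0, 275.7], [351.7, 272.4]]
[[638.0, -14.4], [597.9, -16.7], [634.8, 39.5], [594.6, 37.0]] [616.31449026  11.34318388] 3.4 3.4000000000000057 [-0.18877314 -0.05815126  2.6252098 ]
[[637.9, -15.6], [598.1, -18.1], [634.8, 38.6], [594.5, 35.9]] [616.29553287  10.20615846] 3.7 3.5999999999999943 [-0.1698226  -0.05784246  2.62521851]
```

play_rows:
  deltas:
    - [[-0.18,-0.06,0],[0,0,0],100]
    - [[0,0,0],[0,0,-3.5],100]
    - [[0,0,0.6],[0,0,0],100]
    - [[0,0,0.6],[0,0,0],100]
    - [[0,0,0.6],[0,0,0],100]
    - [[0,0,0.5],[0,0,0],100]
    - [[0,0,0.2],[0,0,0],100]
    - [[0,0,0.13],[0,0,0],100]
    - [[0,0,0],[0,0,0],100]
    - [[0,0,0],[0,0,0],100]

```text
time_s: 13.32
tcp_pos: [0.6175, 0.0114, 0.1067]
orientation: [-2.288, 2.151, -0.002]
force: [-0.0, 0.4, 0.3]
width: 0.995
```

Run:
```python
from h import *
f=grab("wrist","w6"); print(f["s"]["tcp_pos"],f["s"]["orientation"],f["s"]["force"])
```

```text
[0.61751606 0.01140628 0.10666925] [-2.28789874e+00  2.15074310e+00 -2.03097422e-03] [-0.0205171   0.42584606  0.34855515]
```

View pics/w6.png

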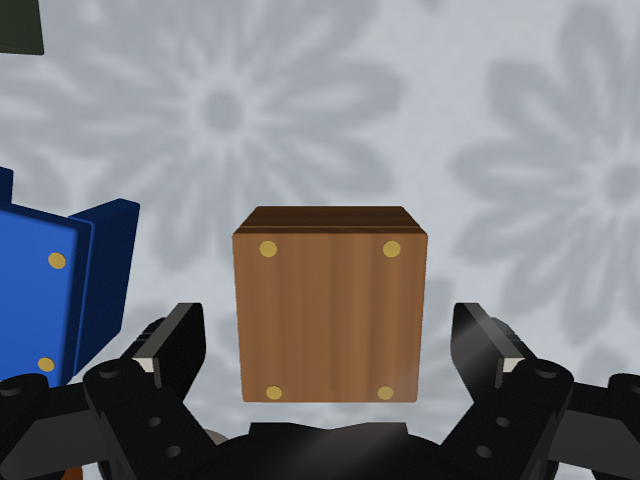

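play_rows:
  deltas:
    - [[0,0,0.03],[0,0,0],100]
    - [[0,0,0],[0,0,0],0]
    - [[0,0,0],[0,0,0],0]
    - [[0,0,0],[0,0,0],0]
    - [[0,0,0],[0,0,0],0]
    - [[0,0,0],[0,0,0],0]

```text
time_s: 14.12
tcp_pos: [0.6172, 0.0113, 0.1041]
orientation: [-2.289, 2.151, -0.001]
force: [0.1, 0.5, 6.1]
width: 0.729
```

Run:
```python
from h import *
f=load("w6");s=f["s"];M=R.from_rotvec(s["orientation"]).as_matrix()
P=np.array([M.T@(pz(f,*p,.048)-s["tcp_pos"])*1000 for p in [(268,249),(391.5,249),(274,393),(386,393)]]);print(P.round(1).tolist(),P.mean(0))
f=grab("wrist","w7"); print(f["s"]["tcp_pos"],f["s"]["width"],f["s"]["force"],f["s"]["orientation"])
```

```text
[[28.3, -19.0, 58.7], [28.3, 21.4, 58.6], [-26.4, -19.0, 58.7], [-26.3, 21.7, 58.6]] [ 0.94529908  1.28762803 58.66673371]
[0.61724256 0.01128681 0.10412322] 0.7292678154581771 [0.0644494  0.46565117 6.13231637] [-2.28854137e+00  2.15131423e+00 -1.26653194e-03]
```

play_rows:
  deltas:
    - [[0,0,-0.3],[0,0,0],0]
    - [[0,0,-0.6],[0,0,0],0]
    - [[0,0,-0.6],[0,0,0],0]
    - [[0,0,-0.6],[0,0,0],0]
    - [[0,0,-0.57],[0,0,-4.7],0]
    - [[-0.6,0.1365,0],[0,0,0],0]
    - [[-0.6,0.1365,0],[0,0,0],0]
    - [[-0.6,0.1365,0],[0,0,0],0]
    - [[-0.6,0.1365,0],[0,0,0],0]
    - [[-0.6,0.1365,0],[0,0,0],0]
    - [[-0.6,0.1365,0],[0,0,0],0]
    - [[-0.6,0.1365,0],[0,0,0],0]
    - [[-0.6,0.1365,0],[0,0,0],0]
    - [[-0.6,0.1365,0],[0,0,0],0]
    - [[0,0,0.6],[0,0,0],0]
    - [[0,0,0.5],[0,0,0],0]
    - [[0,0,0.2],[0,0,0],0]
    - [[0,0,0],[0,0,0],0]
    - [[0,0,0],[0,0,0],0]

```text
time_s: 16.55
tcp_pos: [0.4981, 0.3215, 0.1875]
orientation: [-2.373, 2.055, -0.001]
force: [1.0, 0.2, -0.5]
width: 0.73
```

Run:
```python
from h import *
f=grab("wrist","w8"); b=grab("side","d8"); s=f["s"]; print(s["tcp_pos"],s["orientation"],s["width"],s["force"])
M=R.from_rotvec(s["orientation"]).as_matrix(); print("target in tool units",tool(s,np.array([.4981,.3212,.121])-s["tcp_pos"]),"psi",np.degrees(np.arctan2(M[1,0],M[0,0])),"z axis",M[:,2])
o=np.vstack([f["img"][:,:][60:470], ]); r=cv2.resize(b["img"][220:340,380:510],(444,410),interpolation=cv2.INTER_CUBIC)
i=np.hstack([cv2.resize(o,(356,228)),cv2.resize(b["img"][230:350,340:500],(444,333))[:228]]) if 0 else None
cv2.imwrite("pics/c8.png",np.hstack([f["img"][60:470,:440],cv2.resize(b["img"][235:365,385:499],(360,410),interpolation=cv2.INTER_CUBIC)])[:,:,::-1])
```

```text
[0.49814806 0.32153658 0.18752918] [-2.37339952e+00  2.05493508e+00 -1.02444047e-03] 0.7299014835798285 [ 1.01131489  0.15239318 -0.51329058]
target in tool units [0.00648714 0.00391346 1.10880825] psi -81.77323438559436 z axis [ 0.00193361  0.00123622 -0.99999737]
```

View pics/c8.png

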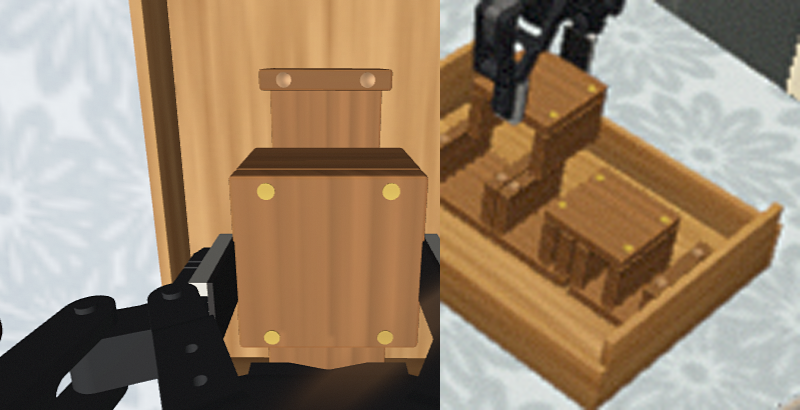

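Run:
```python
from h import *
f=load("w8");s=f["s"];M=R.from_rotvec(s["orientation"]).as_matrix()
for pts,z in (([(283.5,139.5),(367.5,139.5)],.055),([(265.5,251.5),(391,251.5),(272,398),(385,398)],.1314)):
    P=np.array([M.T@(pz(f,*p,z)-s["tcp_pos"])*1000 for p in pts]);print(P.round(1).tolist(),P.mean(0).round(2))
```

```text
[[60.5, -20.7, 132.5], [60.5, 19.6, 132.4]] [ 60.54  -0.55 132.47]
[[28.1, -19.5, 56.1], [28.2, 20.9, 56.1], [-26.7, -19.4, 56.2], [-26.6, 21.0, 56.1]] [ 0.75  0.78 56.13]
```

play_rows:
  deltas:
    - [[0,-0.015,0.3],[0,0,0],0]
    - [[0,0,0.3],[0,0,0],0]
    - [[0,0,0.2],[0,0,0],0]
    - [[0,0,0.15],[0,0,0],0]
    - [[0,0,0.08],[0,0,0],0]
    - [[0,0,0.02],[0,0,0],0]
    - [[0,0,0],[0,0,0],0]
    - [[0,0,0],[0,0,0],0]

```text
time_s: 17.65
tcp_pos: [0.4986, 0.3216, 0.1232]
orientation: [-2.375, 2.056, -0.0]
force: [0.4, 1.0, -0.3]
width: 0.729
```

play_rows:
  deltas:
    - [[0,0,0.02],[0,0,0],0]
    - [[0,0,0.015],[0,0,0],0]
    - [[0,0,0],[0,0,0],0]
    - [[0,0,0],[0,0,0],0]

```text
time_s: 18.15
tcp_pos: [0.499, 0.3217, 0.122]
orientation: [-2.374, 2.055, -0.001]
force: [-1.3, -1.0, 6.0]
width: 0.73
```

play_rows:
  deltas:
    - [[0,0,0],[0,0,0],85]
    - [[0,0,0],[0,0,0],100]
    - [[0,0,0],[0,0,0],100]
    - [[0,0,-0.3],[0,0,0],100]
    - [[0,0,-0.6],[0,0,0],100]
    - [[0,0,-0.6],[0,0,0],100]
    - [[0,0,-0.6],[0,0,0],100]
    - [[0,0,-0.6],[0,0,0],100]
    - [[0,0,0],[0,0,0],100]
    - [[0,0,0],[0,0,0],100]

```text
time_s: 19.4
tcp_pos: [0.4983, 0.3215, 0.283]
orientation: [-2.375, 2.056, 0.0]
force: [-0.2, 0.2, -1.2]
width: 1.0
```

Run:
```python
from h import *
f=grab("wrist","w9"); b=grab("side","d9"); s=f["s"]; print(s["time_s"],s["tcp_pos"],s["orientation"])
cv2.imwrite("pics/c9.png",np.hstack([f["img"][:,120:560],cv2.resize(b["img"][220:380,360:480],(360,480),interpolation=cv2.INTER_CUBIC)])[:,:,::-1])
```

```text
19.4 [0.49830578 0.32147972 0.2829609 ] [-2.37490384e+00  2.05596485e+00  4.92473591e-04]
```

View pics/c9.png

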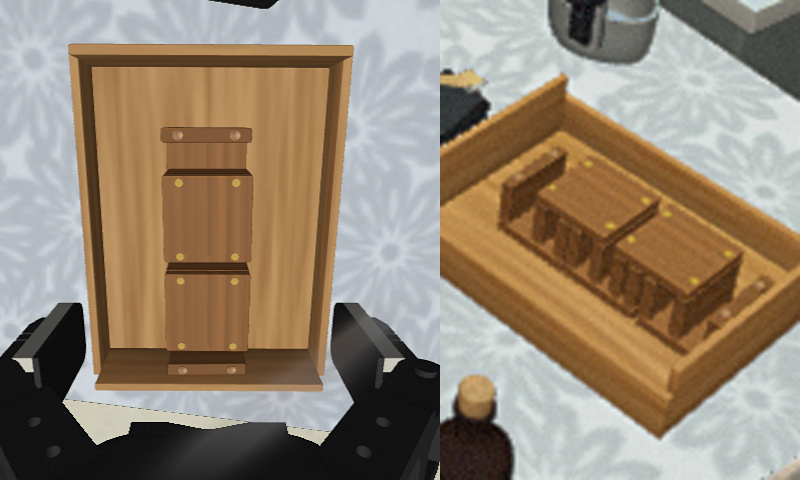

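Run:
```python
from h import *
f=load("w9");A=lambda p,z:np.array([pz(f,u+120,v,z)[:2] for u,v in p])*1000
e=A([(179,183),(236,183),(180,257),(236,257)],.065);b=A([(181,282),(235,282),(182,347),(234,347)],.065);d=A([(178,135),(235,135)],.055)
n=lambda v:round(float(np.hypot(*v)),1); y=np.array([-.141,.99]);x=np.array([.99,.141])
print("e spacing",n(e[0]-e[1]),n(e[2]-e[3]),n(e[0]-e[2]),n(e[1]-e[3]),"b",n(b[0]-b[1]),n(b[2]-b[3]))
for k,P in (("e",e),("b",b),("d-y leg",d)): print(k,P.mean(0).round(1),"along",(P.mean(0)@y).round(1),"across",(P.mean(0)@x).round(1))
arm.hand_in(); print(arm.sense()["time_s"])
```

```text
e spacing 39.9 41.1 54.4 54.4 b 40.4 40.7
e [497.9 320.8] along 247.4 across 538.1
b [487.1 394.1] along 321.5 across 537.8
d-y leg [507.3 262. ] along 187.9 across 539.2
the job is handed in; nothing more can be done
the job is handed in; nothing more can be done
```

I packed both stands as asked and handed the job in. The last reading before that was 19.4 s of the 64 s allowed.

- **stand_d:** I pinched it by its -y leg and set it on the tray floor beside stand_c. The neighbouring legs are about 1.3 mm apart and stand_d is in line with stand_c: 0.2 mm off across the row, yaw within about 1°.
- **stand_e:** I held it by its board edges and lowered it over the pair until it touched at about 6 N, then let go and backed off clear.

**Last checks, from the wrist and side pictures:**
- stand_e's pins measured at their proper spacing, within about 1 mm, for a board at 65 mm height. That fits it sitting fully down and level, like stand_b.
- Across the row, stand_e is within about 0.3 mm of stand_b and about 1 mm of stand_d.
- stand_e ended within 0.6 mm of where I aimed it, at the middle of the pair of legs.
- stand_b measured within about 2 mm of where it was before, and I saw no change in stand_a or stand_c.
- The arm kept clear of the vase and the votive glass. I did not photograph them again at the end.

**Small disagreements:**
- The contact height for stand_e read about 1 mm higher than I had worked out.
- Before the grasp, the camera put stand_e 1.3 mm off the jaws' centre. I corrected part of that before lowering it.

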